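# Load the dressing kit tray in two layers

## Robot

A 6-joint arm with a two-finger parallel gripper is mounted at the origin on a cart in front of the work surface, level with it; the furniture and walls round the work are solid. World frame = base frame: x ahead of the robot, y to its left, z up, the work surface at z = 0. Lengths are in m, angles in degrees, forces in N, time in s.
With the tool pointing down it reaches from about 0.325 to 0.775 m from the base axis. Payload 5.5 kg.
Tool frame: the origin (TCP) lies midway between the tips of the shut fingers; the grasp point (between the pads) lies 19 mm behind it; z points along the fingers, y is the direction in which the jaws open and shut (so a half turn about z gives the same grasp; the last joint's range is limited). The gripper opens to 88 mm and grips with 3 to 60 N. Pads are 20 mm wide; open, the fingers measure 115 mm over their backs; the gripper's body (75 mm by 178 mm) begins 61 mm behind the grasp point.
Start: joints at [-70.113, 5.22, 70.514, -0, 104.267, -3.249], TCP at [0.236, -0.552, 0.223] pointing down, gripper open.
Joint ranges: [-164.24, 164.24], [-49.07, 125.15], [9.68, 141.18], [-86.29, 266.29], [3.28, 154.24], [-151.56, 151.56]. Speed limits (degrees/s): [147.25, 147.25, 172.46, 180, 180, 180].

## Interface

Orientations are given as [roll, pitch, yaw] about the fixed x, y, z axes, in that order (R = Rz(yaw) Ry(pitch) Rx(roll)).
In Python, from workcell import arm gives the robot as it stands.
- The arm moves only by the shell command python3 -m handwheel 'ROWS' [FORCE]. ROWS is JSON, a list that holds one entry, the list of rows, each a list of 7 numbers: the closure, from 0 (fully open) to 1 (shut), then the shift along the tool's x, y, z in units of 30 mm (1.0 is 30 mm), then the turn, a rotation vector about the tool's x, y, z in degrees. A call has 1 to 5 rows; each row shifts and turns the pose as measured when the row begins, along the tool's axes as they then stand; what a row does not reach is not made up. A row lasts 1/8 s, in which the tool goes at most 62.5 mm and 10.7 degrees, less where a joint would pass 70% of its speed; a pose out of reach is approached as far as the arm can. A call is refused whole if a number of a shift passes 1 or a number of a turn 10.7, either way. A call with a gripper value outside its range is refused whole. The fingers move at their own pace and stop on an object; FORCE is the grip in N (left out, the last holds). Time passes only in rows, so rows that do not move let the fingers close. It gives the time, the measured TCP pose, the force and the opening at its end, in the units of the state.
- arm.get_obs(): the state, without advancing time (a new reading comes with each control period).
- arm.camera(name): name is "scene" or "top"; returns the picture (384x512x3 uint8, red, green, blue); there is no depth.
- arm.calibration(name): a dict with "fov_y" (degrees; the focal length in pixels is half the picture's height over the tangent of half this angle, whatever the lens; pixels are square), "cx", "cy" (the principal point, pixels), "dist" ([k1, k2, p1, p2, k3] as OpenCV has them; the pictures are not rectified), "R" (3x3) and "t" (3): a world point X has camera coordinates R X + t. Camera axes: x right, y down, z forward; pixel columns grow to the right and rows downward; lengths in m; the calibration is good to about 2 mm. A picture is of the moment at which its call begins. calibration takes no time and is no camera call.
- arm.hand_in(): hands the job in, once; it reports no verdict.
The state is a dict: "time": time; "joints": joint angles; "joint_velocities": joint speeds; "effort": joint torques, N m; "tool_pos": TCP position; "eef_rot": TCP orientation; "force": force on the tool from outside, world axes, zero at the start; "torque": the same for the moment, N m; "gripper_width": finger opening in m.
Only numpy, scipy, OpenCV 4.12 (cv2) and the standard library are available. Lean on these libraries where they do the work, as an engineer would, in place of code of your own. Each camera call takes 0.05 s, during which the arm holds its last target.

## Task

Pack the dressing kit into its wooden tray: first lay the long dressing stick down flat in the low nest on the tray's floor, then lay the wash brush across above it, flat on the two raised rests between their lips. Leave the short dressing stick where it lies.

Things in the scene. Friction and masses are not known exactly. Their poses are not given: they have to be found in the camera images.
- kit_tray: Fixed pale tray, 136 (x) x 196 (y) mm; origin under its centre, z up. Central floor nest for the stick, along x: 116 x 34 mm, floor z = 10 mm, 11 mm high end stops and corner rails (34 mm < |x|), open mid-sides. Two brush rests at y = +-73 mm, inner faces |y| = 55, tops z = 36; lips to z = 47 leave a channel along y, 36 mm wide at x = 0, end stops at |y| = 90. Brush bridges the gap over the stick.
- long_stick: Loose dark grey abrasive bar, 20 (x) x 100 (y) x 20 mm high, 0.07 kg, flat on the bench to the robot's left of the flat black pad. Origin: centre of its underside, z up. It, the brush and the short stick lie side by side in any order, each pointing roughly away from the robot. Either end may point either way. A tall lathe and a wheel rack stand behind them, beyond x = 0.61 m: pass in front.
- brush: Loose flat wooden brush with metal ferrule, 22 (x) x 161 (y) x 11 mm high, 0.03 kg. Origin: centre of its underside at half length, z up. Head and ferrule, 22 mm wide, from y = -80 to -30 mm; straight handle, 14 mm wide, 10 high, from y = -30 to +80: grip it at or near the origin. Either end may lie on either rest.
- short_stick: Short flat brown abrasive stick, 25 (x) x 75 (y) x 12 mm high, loose; not part of the kit, to be left where it lies. Origin: centre of its underside, z up.

How it is judged (in metres and radians):
On the way, in this order (a step that is already met when the one before it is completed fails the run):
1. the long stick lies in the low nest, let go (x of long_stick in the frame of kit_tray between -0.012 and 0.012 m and y of long_stick in the frame of kit_tray between -0.01 and 0.01 m and z of long_stick in the frame of kit_tray between 0.006 and 0.014 m and angle between the y axis of long_stick and the x axis of kit_tray, either way round below 0.175 rad and angle between long_stick's own z axis and vertical below 0.105 rad and contact force between the fingers and long_stick below 0.1 N), for 0.2 s.
2. the brush lies across on the two rests, the stick below it (x of long_stick in the frame of kit_tray between -0.012 and 0.012 m and y of long_stick in the frame of kit_tray between -0.01 and 0.01 m and z of long_stick in the frame of kit_tray between 0.006 and 0.014 m and angle between the y axis of long_stick and the x axis of kit_tray, either way round below 0.175 rad and angle between each of long_stick, brush's own z axis and vertical below 0.105 rad and x of brush in the frame of kit_tray between -0.012 and 0.012 m and y of brush in the frame of kit_tray between -0.012 and 0.012 m and z of brush in the frame of kit_tray between 0.032 and 0.04 m and angle between the y axis of brush and the y axis of kit_tray, either way round below 0.175 rad), for 0.2 s.
At the end, for the whole second after the job is handed in: The long stick lies flat in the low nest (centre within 12 mm along, 10 mm across, 10 degrees) and the brush flat on both rests above it (centre within 12 mm, 10 degrees), heights within 4 mm, tilt under 6 degrees; both let go and at rest, the short stick not moved over 30 mm (all of step 2 and linear speed of each of brush, long_stick below 0.02 m/s); the robot touches nothing.
It fails at once if the short stick was moved by more than 30 mm (distance of short_stick from where it was at the start of the episode above 0.03 m).
It also fails if it takes over 72 s, if anything falls off the work surface, if the arm or the gripper's body presses on something with over 40 N, if the wrist force passes 120 N, or if a joint passes its speed limit or range.

## Working session

There is one attempt and no reset: what is moved stays moved. The work goes in short steps, Python scripts to look and compute and a shell command to move; the robot and the scene stay as the last step left them, time stands still between calls to the robot, and variables do not carry over. Pictures are saved under pics/ and viewed, and the job is handed in when it is done.

```bash
ls; mkdir -p pics
python3 - <<'E'
from workcell import arm
import cv2,json
for n in("scene","top"):
    cv2.imwrite(f"pics/{n}0.png",arm.camera(n)[:,:,::-1])
    print(n,arm.calibration(n))
o=arm.get_obs();print(o)
E
```

```text
pics
scene {'fov_y': 45.759411286338654, 'cx': 254.6943102728482, 'cy': 193.80262814235093, 'dist': array([-0.13914361,  0.        ,  0.        ,  0.        ,  0.        ]), 'R': array([[-0.6429429 , -0.76586873,  0.00833783],
       [-0.50123513,  0.41250321, -0.76066053],
       [ 0.57912673, -0.4932405 , -0.64909632]]), 't': array([0.34168131, 0.27875064, 1.2683981 ])}
top {'fov_y': 47.088710884358164, 'cx': 249.3985184981624, 'cy': 197.4549337388317, 'dist': array([-0.11704434,  0.        ,  0.        ,  0.        ,  0.        ]), 'R': array([[-0.00735798, -0.99988384, -0.0133476 ],
       [-0.99597361,  0.00852049, -0.08924103],
       [ 0.08934439,  0.01263722, -0.99592062]]), 't': array([0.03572091, 0.51938303, 1.1849488 ])}
{'time': 0.1, 'joints': array([-7.01135911e+01,  5.25829364e+00,  7.05745919e+01,  4.65713061e-04,
        1.04267104e+02, -3.24965624e+00]), 'joint_velocities': array([ 0.04722533, -0.07658358, -0.20034696,  0.00602493, -0.09574374,
        0.10028072]), 'effort': array([ 3.01945249e-03, -4.47854948e+01, -4.07570994e+01,  7.00970669e-02,
        2.84054142e-02, -1.22460056e-04]), 'tool_pos': array([ 0.23564985, -0.55149622,  0.22162902]), 'eef_rot': array([-1.79900197e+02, -6.11890788e-03,  2.31361741e+01]), 'force': array([ 0.13010706, -0.14868962, -0.33174798]), 'torque': array([-0.04351067, -0.00785564, -0.03934566]), 'gripper_width': 0.08788596328257184}
```

View pics/top0.png

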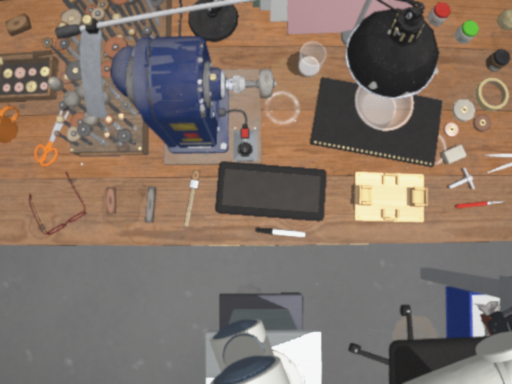

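View pics/scene0.png

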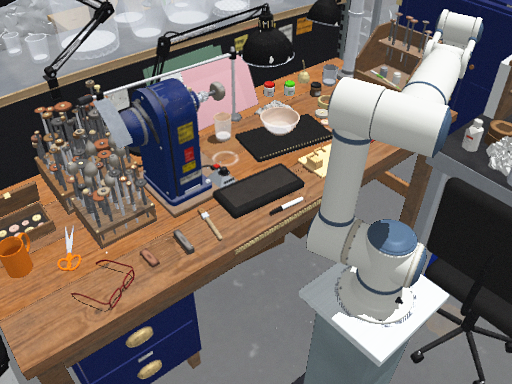

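The top view shows the short stick near (110,200), the long stick near (151,204), the brush near (192,198) with its head up, and the tray near (390,197). I'll zoom in and measure.

```bash
cat > h.py <<'E'
import numpy as np,cv2
from workcell import arm
def K(c):
    f=192/np.tan(np.radians(c['fov_y']/2)); return np.array([[f,0,c['cx']],[0,f,c['cy']],[0,0,1]])
def ray(n,px,z):
    c=arm.calibration(n); u=cv2.undistortPoints(np.array(px,float).reshape(-1,1,2),K(c),c['dist']).reshape(-1,2)
    d=np.c_[u,np.ones(len(u))]@c['R']; o=-c['R'].T@c['t']
    return o+d*((z-o[2])/d[:,2])[:,None]
def proj(n,X):
    c=arm.calibration(n); return cv2.projectPoints(np.array(X,float).reshape(-1,1,3),cv2.Rodrigues(c['R'])[0],c['t'],K(c),c['dist'])[0].reshape(-1,2)
E
python3 - <<'E'
from h import *
t=cv2.imread('pics/top0.png')
a=cv2.resize(t[165:245,90:220],None,fx=6,fy=6,interpolation=cv2.INTER_NEAREST)
b=cv2.resize(t[160:235,345:440],None,fx=8,fy=8,interpolation=cv2.INTER_NEAREST)
cv2.imwrite('pics/a.png',a);cv2.imwrite('pics/b.png',b)
s=cv2.imread('pics/scene0.png')
cv2.imwrite('pics/c.png',cv2.resize(s[190:280,120:240],None,fx=6,fy=6,interpolation=cv2.INTER_NEAREST))
E
```

```text
(no output)
```

View pics/a.png

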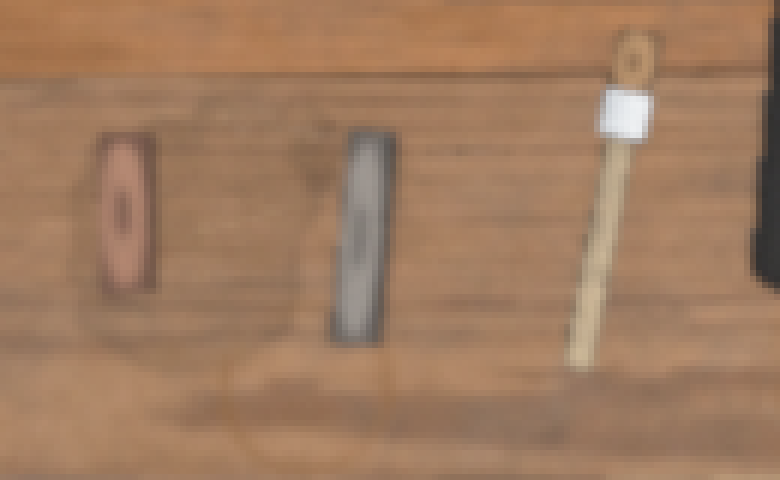

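View pics/b.png

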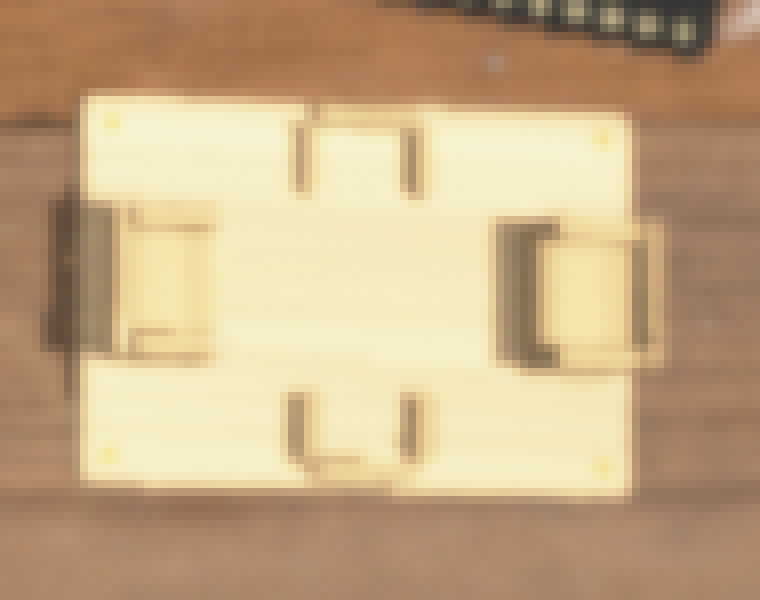

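View pics/c.png

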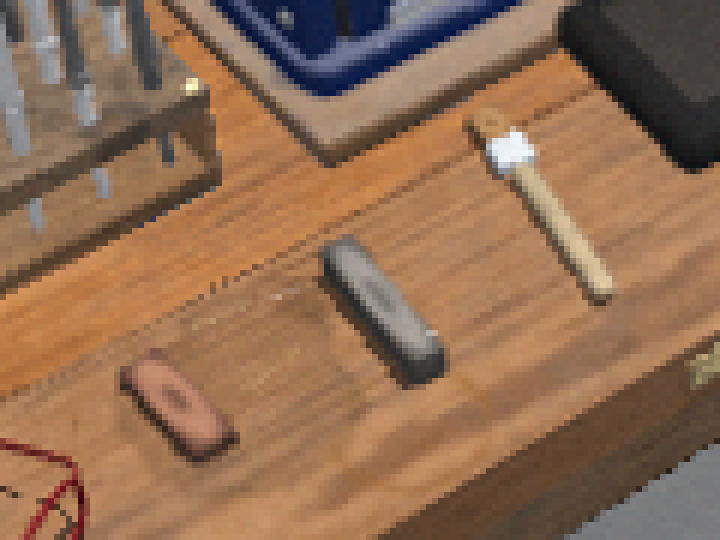

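Run:
```python
from h import *
def cr(p,ox,oy,s): return [((x+.5)/s+ox-.5,(y+.5)/s+oy-.5) for x,y in p]
def rep(nm,P):
    print(nm,P.mean(0).round(4),[round(float(np.linalg.norm(P[i]-P[i-1])),4) for i in range(len(P))]); 
    v=P[0]+P[1]-P[2]-P[3]; print('   yaw of axis',np.degrees(np.arctan2(v[1],v[0])).round(2))
c=arm.calibration('top');print('cam',-c['R'].T@c['t'])
rep('tray z10',ray('top',cr([(80,97),(632,113),(632,497),(80,485)],345,160,8),.010))
# lips outer / rests
rep('stick top',ray('top',cr([(348,132),(384,132),(370,338),(332,338)],90,165,6),.020))
rep('short top',ray('top',cr([(102,135),(145,135),(145,290),(102,290)],90,165,6),.012))
rep('ferrule',ray('top',cr([(602,88),(654,90),(648,142),(598,138)],90,165,6),.011))
b=ray('top',cr([(637,32),(580,367)],90,165,6),.0105); print('brush ends',b.round(4),np.linalg.norm(b[0]-b[1]),b.mean(0))
rep('stick scene',ray('scene',cr([(325,247),(352,238),(443,345),(412,362)],120,190,6),.020))
b=ray('scene',cr([(470,122),(500,112),(610,288),(592,298)],120,190,6),.0105);rep('brush scene',b)
t=cv2.imread('pics/top0.png');hsv=cv2.cvtColor(t,cv2.COLOR_BGR2HSV)
m=((hsv[:,:,1]<60)&(hsv[:,:,2]>90)).astype(np.uint8);m[:,:140]=0;m[:,162:]=0;m[:182]=0;m[225:]=0
cs,_=cv2.findContours(m,0,1);k=max(cs,key=cv2.contourArea);r=cv2.minAreaRect(k);print(r);rep('stick mask',ray('top',cv2.boxPoints(r),.02))
```

```text
cam [0.41168609 0.01631689 1.22694201]
tray z10 [ 0.5196 -0.3596  0.01  ] [0.1357, 0.198, 0.1356, 0.1961]
   yaw of axis -2.06
stick top [0.505  0.3092 0.02  ] [0.0957, 0.0169, 0.0955, 0.0178]
   yaw of axis -3.52
short top [0.5169 0.4235 0.012 ] [0.073, 0.0208, 0.0729, 0.0207]
   yaw of axis 1.19
ferrule [0.5607 0.1864 0.011 ] [0.0235, 0.0244, 0.0245, 0.0235]
   yaw of axis -5.32
brush ends [[0.5995 0.1813 0.0105]
 [0.4436 0.2072 0.0105]] 0.15796671699281842 [0.52155227 0.19427061 0.0105    ]
stick scene [0.5036 0.3107 0.02  ] [0.0972, 0.015, 0.0938, 0.0186]
   yaw of axis -4.8
brush scene [0.5168 0.2013 0.0105] [0.1538, 0.018, 0.1515, 0.0115]
   yaw of axis -11.76
((150.12416076660156, 204.01036071777344), (7.889321327209473, 34.54692459106445), 4.763641834259033)
stick mask [0.5042 0.307  0.02  ] [0.0222, 0.096, 0.0223, 0.0958]
   yaw of axis 84.87
```

```bash
python3 -m handwheel '[[[0,0.9,-0.9,0,0,0,9.2],[0,0.65,-0.85,0,0,0,9.2],[0,0.5,-0.95,0,0,0,9.2],[0,0.35,-1,0,0,0,0],[0,0.35,-1,0,0,0,0]]]'
cat > d.py <<'E'
import sys
from h import *
from scipy.spatial.transform import Rotation as R
# usage: d.py x y z yaw : remaining shift in tool units (30mm) and turn
x,y,z,w=map(float,sys.argv[1:5]);o=arm.get_obs()
r=R.from_euler('xyz',o['eef_rot'],degrees=True)
print('t %.2f pos'%o['time'],o['tool_pos'].round(4),o['eef_rot'].round(2),'w',round(o['gripper_width'],4),'F',o['force'].round(2))
print('shift units',(r.inv().apply(np.array([x,y,z])-o['tool_pos'])/.03).round(3),'turn',(r.inv()*R.from_euler('xyz',[180,0,w],degrees=True)).as_rotvec(degrees=True).round(2))
E
python3 d.py 0.46 0 0.22 -4.5
```

```text
time: 0.72
tool_pos: [0.3023, -0.3956, 0.2178]
eef_rot: [-179.6, 0.3, -5.6]
force: [0.1, 0.3, 0.4]
gripper_width: 0.0879
t 0.72 pos [ 0.3023 -0.3956  0.2178] [-179.57    0.25   -5.61] w 0.0879 F [0.08 0.26 0.38]
shift units [ 3.9420e+00 -1.3639e+01  1.2000e-02] turn [-0.43  0.25 -1.11]
```

```bash
for i in 1; do python3 -m handwheel '[[[0,0.35,-1,0,0,0,0],[0,0.35,-1,0,0,0,0],[0,0.35,-1,0,0,0,0],[0,0.35,-1,0,0,0,0],[0,0.35,-1,0,0,0,0]]]'; done
python3 -m handwheel '[[[0,0.35,-1,0,0,0,0],[0,0.35,-1,0,0,0,0],[0,0.35,-1,0,0,0,0],[0,0.35,-1,0,0,0,0],[0,0.35,-1,0,0,0,0]]]'
python3 d.py 0.504 0.309 0.15 -4.5
```

```text
time: 1.35
tool_pos: [0.3703, -0.2459, 0.2165]
eef_rot: [-179.4, 0.4, -5.6]
force: [0.6, 0.8, 0.1]
gripper_width: 0.0881
time: 1.98
tool_pos: [0.4381, -0.0963, 0.2155]
eef_rot: [-179.4, 0.6, -5.7]
force: [-0.7, -0.1, -0.5]
gripper_width: 0.0877
t 1.98 pos [ 0.4381 -0.0963  0.2155] [-179.36    0.58   -5.65] w 0.0877 F [-0.73 -0.13 -0.46]
shift units [  0.877 -13.635   2.326] turn [-0.64  0.57 -1.16]
```

```bash
python3 -m handwheel '[[[0,0.06,-1,0,0,0,0],[0,0.06,-1,0,0,0,0],[0,0.06,-1,0,0,0,0],[0,0.06,-1,0,0,0,0],[0,0.06,-1,0,0,0,0]]]'
python3 -m handwheel '[[[0,0.06,-1,0.2,0,0,0],[0,0.06,-1,0.2,0,0,0],[0,0.06,-1,0.2,0,0,0],[0,0.06,-1,0.2,0,0,0],[0,0.06,-1,0.2,0,0,0]]]'
python3 -m handwheel '[[[0,0.06,-1,0.3,-0.2,0.2,-0.3],[0,0.06,-1,0.3,-0.2,0.2,-0.3],[0,0.06,-1,0.3,-0.2,0.2,-0.3],[0,0.06,-0.63,0.3,0,0,0],[0,0,0,0,0,0,0]]]'
python3 d.py 0.504 0.309 0.06 -4.5;python3 - <<'E'
from h import *
t=arm.camera('top')[:,:,::-1];s=arm.camera('scene')[:,:,::-1]
cv2.imwrite('pics/d.png',np.hstack([cv2.resize(t[140:250,90:240],None,fx=3,fy=3),cv2.resize(s[160:270,90:200],None,fx=3,fy=3)]))
E
```

```text
time: 2.6
tool_pos: [0.4616, 0.0574, 0.2146]
eef_rot: [-179.4, 0.8, -5.6]
force: [0.5, 0.0, -0.6]
gripper_width: 0.0877
time: 3.22
tool_pos: [0.4845, 0.2112, 0.1834]
eef_rot: [-179.4, 1.0, -5.6]
force: [0.5, -0.2, 0.3]
gripper_width: 0.0877
time: 3.85
tool_pos: [0.5, 0.3235, 0.1428]
eef_rot: [179.8, 0.6, -4.6]
force: [0.0, -0.3, 0.0]
gripper_width: 0.0876
t 3.85 pos [0.5    0.3235 0.1428] [179.75   0.62  -4.58] w 0.0876 F [ 0.02 -0.3   0.02]
shift units [0.201 0.459 2.76 ] turn [ 0.25  0.62 -0.08]
```

View pics/d.png

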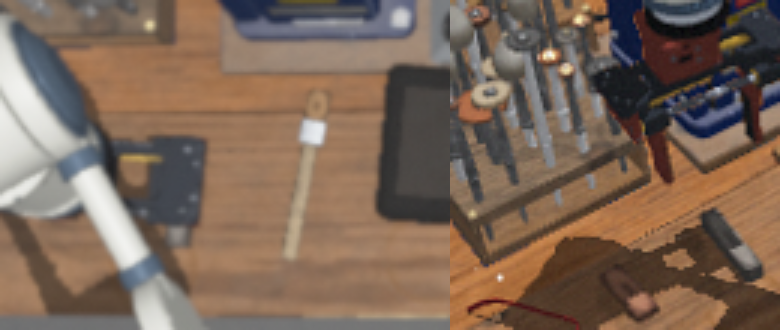

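The view shows the gripper above and clear of the stick, with the brush untouched. Next I descend.

```bash
python3 -m handwheel '[[[0,0.1,0.25,0.7,0,0.3,0],[0,0.1,0.2,0.7,0,0.3,0],[0,0,0,0.7,0,0,0],[0,0,0,0.6,0,0,0],[0,0,0,0,0,0,0]]]'
python3 d.py 0.504 0.309 0.004 -4.5;python3 - <<'E'
from h import *
s=arm.camera('scene')[:,:,::-1]
cv2.imwrite('pics/e.png',cv2.resize(s[160:270,90:230],None,fx=5,fy=5))
E
```

```text
time: 4.58
tool_pos: [0.508, 0.3034, 0.0659]
eef_rot: [179.9, -0.5, -5.0]
force: [0.2, -0.5, 0.0]
gripper_width: 0.0875
t 4.58 pos [0.508  0.3034 0.0659] [179.95  -0.48  -5.  ] w 0.0875 F [ 0.24 -0.49  0.02]
shift units [-0.168 -0.175  2.063] turn [ 0.06 -0.47 -0.5 ]
```

View pics/e.png

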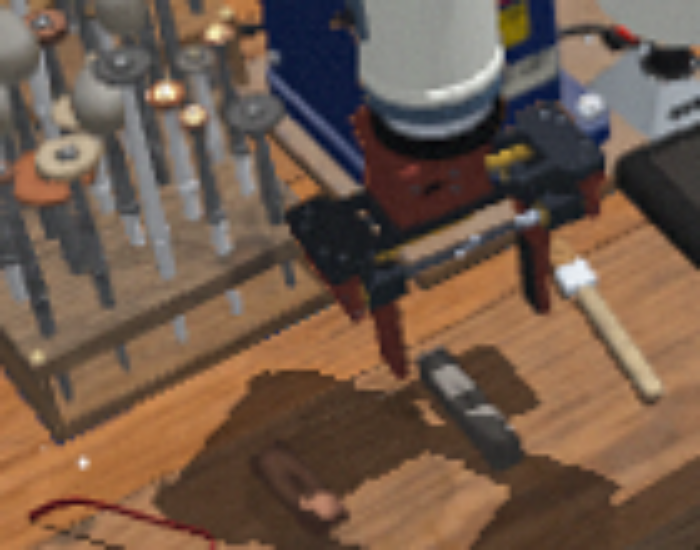

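The fingers straddle the stick. The left tip is near (398,375) and the right near (540,310) in the crop, clear of the brush and the short stick.

```bash
python3 -m handwheel '[[[0,-0.15,-0.15,0.7,0,-0.4,-0.4],[0,0,0,0.7,0,0,0],[0,0,0,0.5,0,0,0],[0,0,0,0,0,0,0]]]'
python3 d.py 0.504 0.309 0.004 -4.5
```

```text
time: 5.12
tool_pos: [0.5052, 0.3102, 0.0087]
eef_rot: [-179.9, -0.3, -4.5]
force: [-0.1, 0.1, -0.1]
gripper_width: 0.0876
t 5.12 pos [0.5052 0.3102 0.0087] [-179.88   -0.26   -4.51] w 0.0876 F [-0.14  0.09 -0.06]
shift units [-0.036  0.043  0.156] turn [-0.12 -0.26 -0.01]
```

```bash
python3 -m handwheel '[[[0.5,0,0.04,0.14,0,-0.2,0],[1,0,0,0,0,0,0],[1,0,0,0,0,0,0],[1,0,0,0,0,0,0],[1,0,0,0,0,0,0]]]' 20
python3 -m handwheel '[[[1,0,0,0,0,0,0],[1,0,0,0,0,0,0],[1,0,0,0,0,0,0]]]'
python3 d.py 0.504 0.309 0.004 -4.5;python3 - <<'E'
from h import *
s=arm.camera('scene')[:,:,::-1]
cv2.imwrite('pics/f.png',cv2.resize(s[160:270,90:230],None,fx=5,fy=5))
E
```

```text
time: 5.75
tool_pos: [0.5064, 0.3097, 0.0068]
eef_rot: [-179.8, -0.2, -4.5]
force: [0.6, -0.0, -0.2]
gripper_width: 0.0415
time: 6.12
tool_pos: [0.5065, 0.3098, 0.007]
eef_rot: [-179.7, -0.3, -4.5]
force: [-0.5, -0.2, 0.1]
gripper_width: 0.0198
t 6.12 pos [0.5065 0.3098 0.007 ] [-179.73   -0.26   -4.5 ] w 0.0198 F [-0.5  -0.21  0.14]
shift units [-0.082  0.034  0.101] turn [-0.27 -0.26 -0.  ]
```

View pics/f.png

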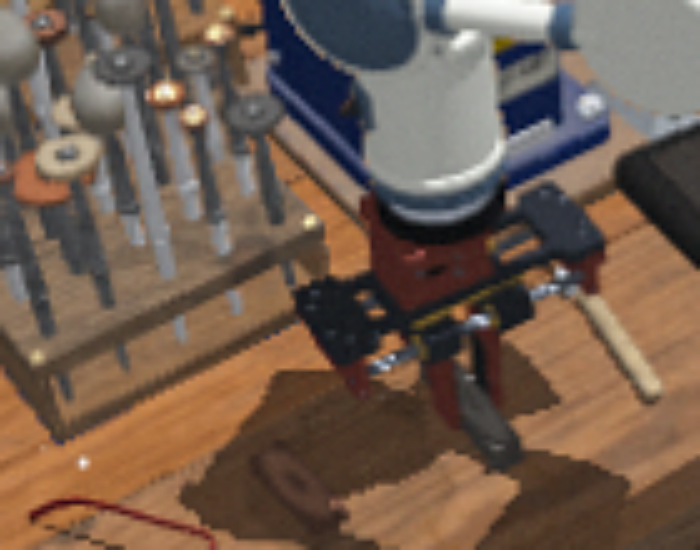

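The fingers have closed on the stick near its middle at 19.8 mm. I'll lift and carry it.

```bash
python3 -m handwheel '[[[1,0,0,-0.4,0,0,0],[1,0,0,-0.9,0,0,0],[1,0,0,-0.9,0,0,0],[1,-0.2,0,-0.9,0,0,0],[1,-0.3,0.5,-0.9,0,0,0]]]' 25
python3 - <<'E'
from h import *
s=arm.camera('scene')[:,:,::-1]
cv2.imwrite('pics/g.png',cv2.resize(s[110:270,90:230],None,fx=4,fy=4))
E
python3 -m handwheel '[[[1,-0.1,0.9,-0.5,0,0,0],[1,0,1,0,0,0,0],[1,0,1,0,0,0,0],[1,0,1,0,0,0,0],[1,0,1,0,0,0,0]]]'
python3 d.py 0.5216 -0.3596 0.16 -2
```

```text
time: 6.8
tool_pos: [0.4881, 0.2949, 0.1295]
eef_rot: [-179.9, 0.0, -4.5]
force: [-0.9, -1.0, -1.2]
gripper_width: 0.0194
time: 7.48
tool_pos: [0.4746, 0.1458, 0.1525]
eef_rot: [-179.6, -0.6, -4.3]
force: [0.6, -0.8, -0.7]
gripper_width: 0.0197
t 7.47 pos [0.4746 0.1458 0.1525] [-179.62   -0.59   -4.35] w 0.0197 F [ 0.55 -0.77 -0.75]
shift units [ 2.841 16.676 -0.331] turn [-0.36 -0.6  -2.34]
```

View pics/g.png

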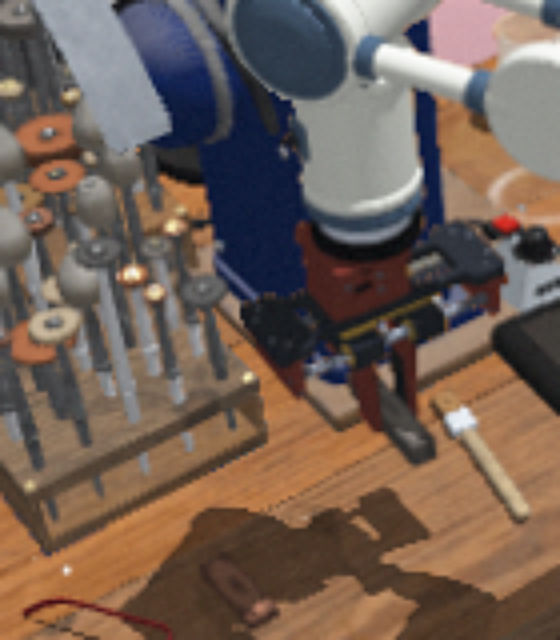

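The stick is lifted and hangs level in the fingers. The brush and short stick haven't moved.

```bash
python3 -m handwheel '[[[1,0.1,1,0,0,0,0],[1,0.1,1,0,0,0,0],[1,0.1,1,0,0,0,0],[1,0.1,1,0,0,0,0],[1,0.1,1,0,0,0,0]]]'
python3 -m handwheel '[[[1,0.2,1,0,0,-0.2,-0.5],[1,0.2,1,0,0,-0.2,-0.5],[1,0.2,1,0,0,-0.2,-0.5],[1,0.2,1,0,0,0,-0.5],[1,0.2,1,0,0,0,-0.3]]]'
python3 -m handwheel '[[[1,0.2,1,0,0,0,0],[1,0.2,1,0,0,0,0],[1,0.2,1,0,0,0,0],[1,0.2,1,0,0,0,0],[1,0.2,0.8,0,0,0,0]]]'
python3 d.py 0.5216 -0.3596 0.08 -2
```

```text
time: 8.1
tool_pos: [0.4783, -0.0096, 0.1528]
eef_rot: [-179.6, -0.8, -4.3]
force: [1.1, 0.4, -0.7]
gripper_width: 0.02
time: 8.72
tool_pos: [0.5002, -0.1662, 0.1531]
eef_rot: [-179.6, -0.3, -2.0]
force: [0.6, -0.3, -0.7]
gripper_width: 0.02
time: 9.35
tool_pos: [0.526, -0.3168, 0.1526]
eef_rot: [-179.6, -0.4, -2.1]
force: [0.6, 0.7, -0.3]
gripper_width: 0.0198
t 9.35 pos [ 0.526  -0.3168  0.1526] [-179.64   -0.4    -2.07] w 0.0198 F [ 0.57  0.68 -0.33]
shift units [-0.113  1.448  2.412] turn [-0.36 -0.4  -0.07]
```

```bash
python3 -m handwheel '[[[1,-0.05,0.8,0.5,-0.3,-0.3,0],[1,-0.1,0.5,0.5,0,0,0],[1,0,0,0.5,0,0,0],[1,0,0,0.4,0,0,0],[1,0,0,0,0,0,0]]]'
python3 d.py 0.5216 -0.3596 0.08 -2
python3 - <<'E'
from h import *
s=arm.camera('scene')[:,:,::-1];t=arm.camera('top')[:,:,::-1]
cv2.imwrite('pics/h.png',np.hstack([cv2.resize(s[100:200,260:360],None,fx=4,fy=4),cv2.resize(t[150:250,340:440],None,fx=4,fy=4)]))
E
```

```text
time: 9.98
tool_pos: [0.5187, -0.3565, 0.0887]
eef_rot: [-179.8, 0.1, -2.1]
force: [-0.7, 1.0, -1.3]
gripper_width: 0.0195
t 9.97 pos [ 0.5187 -0.3565  0.0887] [-1.7976e+02  1.3000e-01 -2.1200e+00] w 0.0195 F [-0.66  0.96 -1.26]
shift units [0.1   0.101 0.289] turn [-0.24  0.13 -0.12]
```

View pics/h.png

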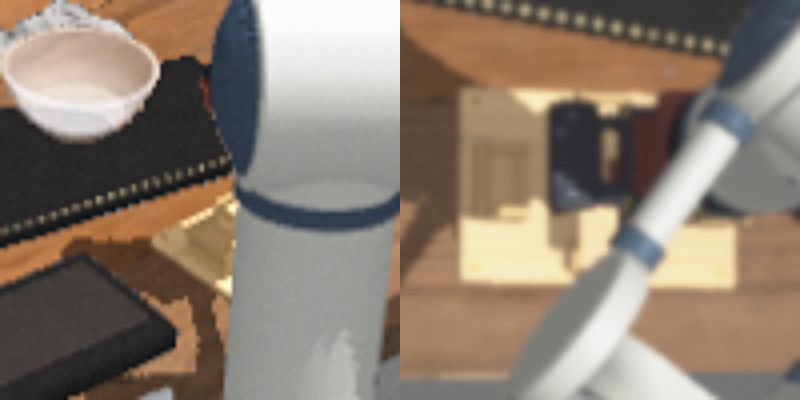

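The arm hides the tray in the scene view. In the top view the gripper is centred over it. I'll lower by the measured numbers and watch the force.

```bash
python3 -m handwheel '[[[1,0.1,0.1,0.5,-0.2,0.1,0],[1,0,0,0.6,0,0,0],[1,0,0,0.5,0,0,0],[1,0,0,0,0,0,0]]]'
python3 d.py 0.5214 -0.3596 0.019 -2
```

```text
time: 10.58
tool_pos: [0.5232, -0.3598, 0.0399]
eef_rot: [179.9, -0.2, -2.0]
force: [0.0, -0.1, -0.5]
gripper_width: 0.0196
t 10.57 pos [ 0.5232 -0.3598  0.0399] [ 1.7989e+02 -1.7000e-01 -2.0500e+00] w 0.0196 F [ 0.01 -0.14 -0.52]
shift units [-0.063 -0.006  0.697] turn [ 0.11 -0.17 -0.05]
```

```bash
python3 -m handwheel '[[[1,-0.06,0,0.4,0,0,0],[1,0,0,0.3,0,0,0],[1,0,0,0,0,0,0]]]'
python3 d.py 0.5214 -0.3596 0.018 -2
```

```text
time: 10.95
tool_pos: [0.5214, -0.36, 0.0177]
eef_rot: [179.9, -0.2, -2.1]
force: [-0.8, 0.4, -1.1]
gripper_width: 0.0195
t 10.95 pos [ 0.5214 -0.36    0.0177] [179.87  -0.19  -2.06] w 0.0195 F [-0.82  0.36 -1.05]
shift units [-0.    -0.013 -0.01 ] turn [ 0.13 -0.19 -0.06]
```

```bash
python3 -m handwheel '[[[1,0,0,0.04,0,0,0],[1,0,0,0.04,0,0,0]]]'
python3 -m handwheel '[[[0.55,0,0,0,0,0,0],[0.55,0,0,0,0,0,0],[0.55,0,0,0,0,0,0],[0.55,0,0,0,0,0,0]]]'
python3 -m handwheel '[[[0.55,0,0,-0.2,0,0,0],[0.55,0,0,-0.7,0,0,0],[0.55,0,0,-1,0,0,0],[0.55,0,0,-1,0,0,0],[0.55,0,-0.5,-1,0,0,0]]]'
python3 d.py 0.5205 0.1945 0.16 -9.5
```

```text
time: 11.2
tool_pos: [0.5218, -0.3604, 0.017]
eef_rot: [179.8, -0.3, -2.1]
force: [-4.1, 2.8, 6.4]
gripper_width: 0.0199
time: 11.7
tool_pos: [0.5225, -0.3608, 0.0177]
eef_rot: [179.7, -0.4, -2.1]
force: [0.0, 0.1, 0.6]
gripper_width: 0.0392
time: 12.32
tool_pos: [0.5214, -0.3452, 0.1402]
eef_rot: [179.8, -0.3, -2.1]
force: [-0.3, 0.2, 0.4]
gripper_width: 0.0394
t 12.32 pos [ 0.5214 -0.3452  0.1402] [179.8   -0.27  -2.12] w 0.0394 F [-0.3   0.16  0.43]
shift units [ -0.692 -17.975  -0.727] turn [ 0.18 -0.28  7.38]
```

```bash
python3 -m handwheel '[[[0.4,-0.3,-1,-0.4,0,0,0],[0.4,-0.3,-1,0,0,0,0],[0.4,-0.3,-1,0,0,0,0],[0.4,-0.3,-1,0,0,0,0],[0.4,-0.3,-1,0,0,0,0]]]'
python3 -m handwheel '[[[0.4,-0.1,-1,0,0,0,0],[0.4,0,-1,0,0,0,0],[0.4,0,-1,0,0,0,0],[0.4,0,-1,0,0,0,0],[0.4,0,-1,0,0,0,0]]]'
python3 d.py 0.5205 0.1945 0.16 -9.5
python3 - <<'E'
from h import *
s=arm.camera('scene')[:,:,::-1];t=arm.camera('top')[:,:,::-1]
cv2.imwrite('pics/i_raw.png',t)
cv2.imwrite('pics/i.png',np.hstack([cv2.resize(s[100:200,260:360],None,fx=4,fy=4),cv2.resize(t[150:250,340:440],None,fx=4,fy=4)]))
E
```

```text
time: 12.95
tool_pos: [0.4834, -0.1919, 0.1658]
eef_rot: [179.3, -1.2, -2.2]
force: [0.1, 0.1, 0.8]
gripper_width: 0.0527
time: 13.58
tool_pos: [0.4866, -0.0373, 0.1748]
eef_rot: [179.1, -2.0, -2.3]
force: [0.3, 0.5, -0.1]
gripper_width: 0.0524
t 13.57 pos [ 0.4866 -0.0373  0.1748] [179.12  -2.01  -2.28] w 0.0524 F [ 0.34  0.48 -0.1 ]
shift units [ 0.804 -7.772  0.402] turn [ 0.75 -2.06  7.2 ]
```

View pics/i.png

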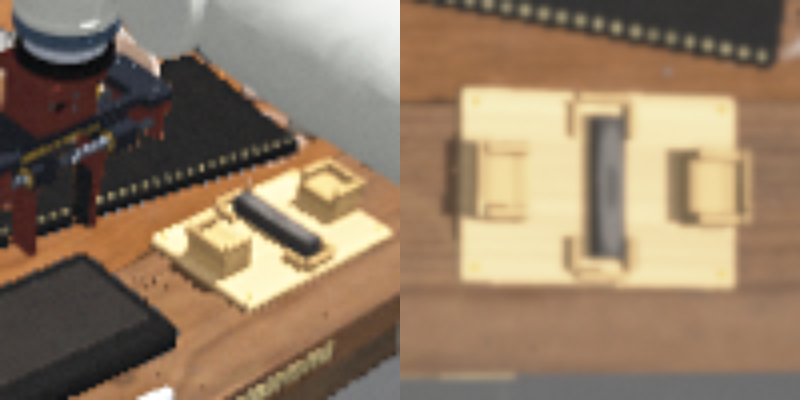

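The stick lies flat in the nest: top face x 588–622, y 115–257 in the right panel, between both end stops. I'll check its centre against the tray and refine the brush estimate.

Run:
```python
from h import *
def cr(p,ox,oy,s): return [((x+.5)/s+ox-.5,(y+.5)/s+oy-.5) for x,y in p]
tr=ray('top',cr([(460-400,88),(736-400,95),(736-400,287),(460-400,282)],340,150,4),.01);print('tray',tr.mean(0))
st=ray('top',cr([(588-400,115),(622-400,115),(624-400,257),(589-400,257)],340,150,4),.03);print('stick',st.mean(0),st)
t=cv2.imread('pics/i_raw.png');h=cv2.cvtColor(t,cv2.COLOR_BGR2HSV)
R=t.astype(int)[...,2];B=t.astype(int)[...,0]
cv2.imwrite('pics/j.png',cv2.resize(t[165:235,175:210],None,fx=8,fy=8,interpolation=cv2.INTER_NEAREST))
# handle mask: pale, greener hue than table
m=((h[...,0]>=17)&(h[...,2]>140)).astype(np.uint8);m[:,:180]=0;m[:,205:]=0;m[:165]=0;m[:188]=0;m[230:]=0
ys,xs=np.nonzero(m);print(len(xs));P=ray('top',np.c_[xs,ys],.01)
print(P.min(0),P.max(0));l=np.polyfit(P[:,0],P[:,1],1);print('line y at .5205',np.polyval(l,.5205),'yaw',np.degrees(np.arctan(l[0])))
```

```text
tray [ 0.52016746 -0.35984601  0.01      ]
stick [ 0.51958175 -0.35829024  0.03      ] [[ 0.56868342 -0.3475682   0.03      ]
 [ 0.56854621 -0.37154129  0.03      ]
 [ 0.47041418 -0.36927444  0.03      ]
 [ 0.47068321 -0.34477705  0.03      ]]
126
[0.44571613 0.18871931 0.01      ] [0.54311939 0.21085949 0.01      ]
line y at .5205 0.19462527908881894 yaw -9.957820857282465
```

View pics/j.png

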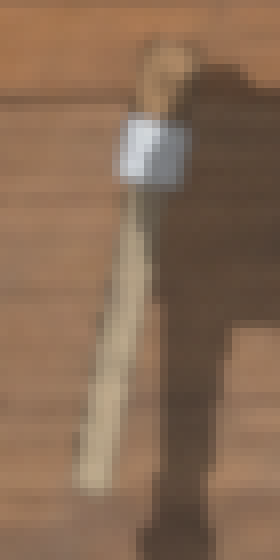

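The stick is 1.5 mm or less off the tray centre. The brush origin is at about (0.5205, 0.1946), yaw about −9.7°. Next I go to the brush.

```bash
python3 -m handwheel '[[[0.4,0,-1,0.1,0.3,-0.7,2.5],[0.4,0.1,-1,0.1,0.3,-0.7,2.5],[0.4,0.15,-1,0.1,0.3,-0.6,2.4],[0.4,0.2,-1,0.1,0,0,0],[0.4,0.2,-1,0.1,0,0,0]]]'
python3 -m handwheel '[[[0.4,0.2,-1,0.5,0,0,0],[0.4,0.2,-0.8,0.7,0,0,0],[0.4,0.2,-0.6,0.5,0,0,0],[0.4,0,0,0,0,0,0]]]'
python3 d.py 0.5205 0.1946 0.06 -9.7
```

```text
time: 14.3
tool_pos: [0.5263, 0.1087, 0.167]
eef_rot: [-179.8, -0.6, -10.0]
force: [1.4, -0.1, 0.7]
gripper_width: 0.0527
time: 14.8
tool_pos: [0.5605, 0.1769, 0.12]
eef_rot: [-179.8, -0.9, -10.0]
force: [-0.9, -1.0, 0.5]
gripper_width: 0.0527
t 14.80 pos [0.5605 0.1769 0.12  ] [-179.81   -0.93  -10.01] w 0.0527 F [-0.89 -0.98  0.46]
shift units [-1.447 -0.341  1.979] turn [-0.19 -0.93 -0.31]
```

```bash
python3 -m handwheel '[[[0.4,-0.5,-0.2,0,-0.2,-0.7,-0.3],[0.4,-0.5,-0.15,0,0,0,0],[0.4,-0.45,0,0.7,0,0,0],[0.4,0,0,0.7,0,0,0],[0.4,0,0,0.3,0,0,0]]]'
python3 -m handwheel '[[[0.4,0,0,0.1,0,0,0],[0.4,0,0,0,0,0,0]]]'
python3 d.py 0.5205 0.1946 0.003 -9.7
python3 - <<'E'
from h import *
s=arm.camera('scene')[:,:,::-1]
cv2.imwrite('pics/k.png',cv2.resize(s[160:270,120:260],None,fx=5,fy=5))
E
```

```text
time: 15.42
tool_pos: [0.5173, 0.1942, 0.0748]
eef_rot: [-179.8, -0.7, -9.8]
force: [-0.6, 0.1, -0.0]
gripper_width: 0.0525
time: 15.68
tool_pos: [0.5171, 0.1942, 0.0729]
eef_rot: [-179.8, -0.7, -9.8]
force: [-0.5, -0.2, -0.4]
gripper_width: 0.0528
t 15.68 pos [0.5171 0.1942 0.0729] [-179.78   -0.73   -9.8 ] w 0.0528 F [-0.49 -0.24 -0.38]
shift units [ 0.081 -0.022  2.332] turn [-0.22 -0.73 -0.1 ]
```

View pics/k.png

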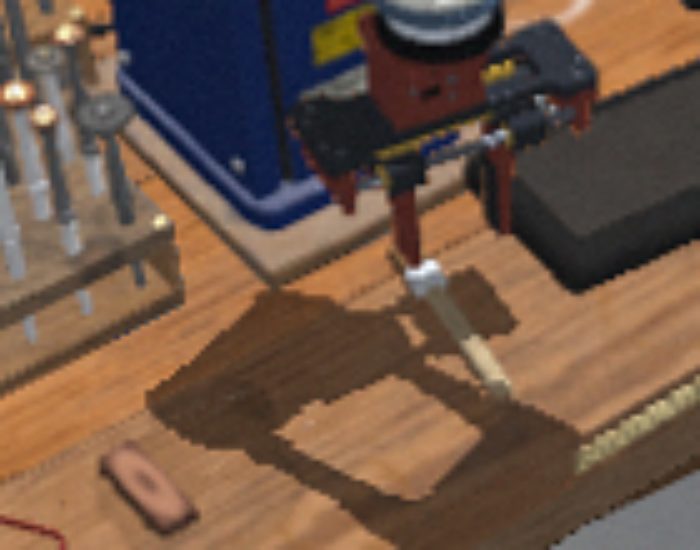

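The fingers hang above the handle and the black pad is to the right. Checking the clearance to the pad before I descend.

```bash
python3 - <<'E'
from h import *
print(ray('scene',[(120+575/5,160+288/5),(120+485/5,160+215/5)],0.0))
print(ray('scene',[(120+580/5,160+235/5)],0.03))
E
python3 -m handwheel '[[[0.4,0.08,0,0.7,-0.1,-0.7,0],[0.4,0,0,0.7,0,0,0],[0.4,0,0,0.5,0,0,0],[0.4,0,0,0,0,0,0]]]'
python3 d.py 0.5205 0.1946 0.003 -9.7
```

```text
[[0.49476626 0.11549998 0.        ]
 [0.59078512 0.118257   0.        ]]
[[0.50715521 0.10082947 0.03      ]]
time: 16.23
tool_pos: [0.5207, 0.1937, 0.0124]
eef_rot: [-179.9, 0.0, -9.8]
force: [-0.1, 0.2, 0.4]
gripper_width: 0.0525
t 16.23 pos [0.5207 0.1937 0.0124] [-1.7988e+02  3.0000e-02 -9.8300e+00] w 0.0525 F [-0.07  0.2   0.44]
shift units [-0.012 -0.028  0.314] turn [-0.12  0.03 -0.13]
```

```bash
python3 -m handwheel '[[[0.4,0,0,0.3,0,0,0],[0.4,0,0,0,0,0,0]]]'
python3 d.py 0.5205 0.1946 0.002 -9.7
```

```text
time: 16.48
tool_pos: [0.5211, 0.1938, 0.0033]
eef_rot: [-179.9, 0.0, -9.8]
force: [-0.8, -0.3, -0.0]
gripper_width: 0.0523
t 16.48 pos [0.5211 0.1938 0.0033] [-1.7987e+02  1.0000e-02 -9.8400e+00] w 0.0523 F [-0.8  -0.34 -0.04]
shift units [-0.024 -0.023  0.042] turn [-0.13  0.01 -0.14]
```

```bash
python3 -m handwheel '[[[0.8,0,0,0.03,0,0,0],[1,0,0,0,0,0,0],[1,0,0,0,0,0,0],[1,0,0,0,0,0,0],[1,0,0,0,0,0,0]]]' 15
python3 -m handwheel '[[[1,0,0,0,0,0,0],[1,0,0,0,0,0,0],[1,0,0,-0.3,0,0,0],[1,0,0,-0.8,0,0,0],[1,0,0,-0.8,0,0,0]]]'
python3 d.py 0.5205 0.1946 0.002 -9.7
python3 - <<'E'
from h import *
s=arm.camera('scene')[:,:,::-1]
cv2.imwrite('pics/l.png',cv2.resize(s[150:260,120:260],None,fx=5,fy=5))
E
```

```text
time: 17.1
tool_pos: [0.5222, 0.1942, 0.0042]
eef_rot: [-179.8, -0.2, -9.8]
force: [0.6, -0.5, -0.5]
gripper_width: 0.0139
time: 17.73
tool_pos: [0.5204, 0.1935, 0.0611]
eef_rot: [-179.9, 0.1, -9.8]
force: [0.8, 0.2, 0.0]
gripper_width: 0.0132
t 17.73 pos [0.5204 0.1935 0.0611] [-1.7991e+02  9.0000e-02 -9.8300e+00] w 0.0132 F [0.81 0.24 0.03]
shift units [-1.00e-03 -3.30e-02  1.97e+00] turn [-0.09  0.09 -0.13]
```

View pics/l.png

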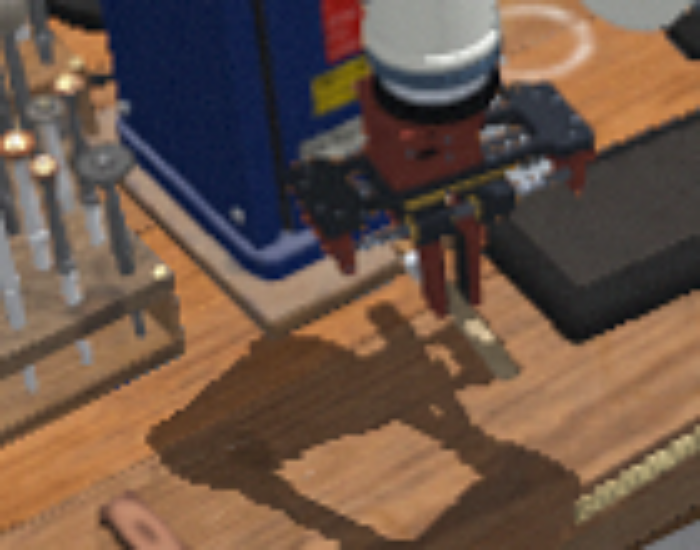

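The brush is lifted, held by its handle and about level. I'll carry it and turn it by +98° on the way.

```bash
python3 -m handwheel '[[[1,-0.3,0,-0.9,0,0,0],[1,-0.4,0.3,-0.9,0,0,0],[1,-0.4,0.8,-0.8,0,0,0],[1,-0.3,1,-0.4,0,0,0],[1,-0.2,1,0,0,0,0]]]' 20
python3 -m handwheel '[[[1,0.1,1,0,0,0,0],[1,0.1,1,0,0,0,0],[1,0.1,1,0,0,0,0],[1,0.1,1,0,0,0,0],[1,0.1,1,0,0,0,0]]]'
python3 d.py 0.52 -0.3598 0.15 88
python3 - <<'E'
from h import *
s=arm.camera('scene')[:,:,::-1]
cv2.imwrite('pics/m.png',cv2.resize(s[120:240,150:310],None,fx=5,fy=5))
E
```

```text
time: 18.4
tool_pos: [0.4577, 0.1097, 0.159]
eef_rot: [-179.7, -0.4, -9.6]
force: [-0.0, 0.4, -0.4]
gripper_width: 0.0137
time: 19.02
tool_pos: [0.4467, -0.0451, 0.1599]
eef_rot: [-179.7, -0.7, -9.6]
force: [0.7, -0.1, 0.1]
gripper_width: 0.0135
t 19.02 pos [ 0.4467 -0.0451  0.1599] [-179.65   -0.69   -9.57] w 0.0135 F [ 0.68 -0.14  0.14]
shift units [4.15  9.94  0.319] turn [  0.33  -0.81 -97.57]
```

View pics/m.png

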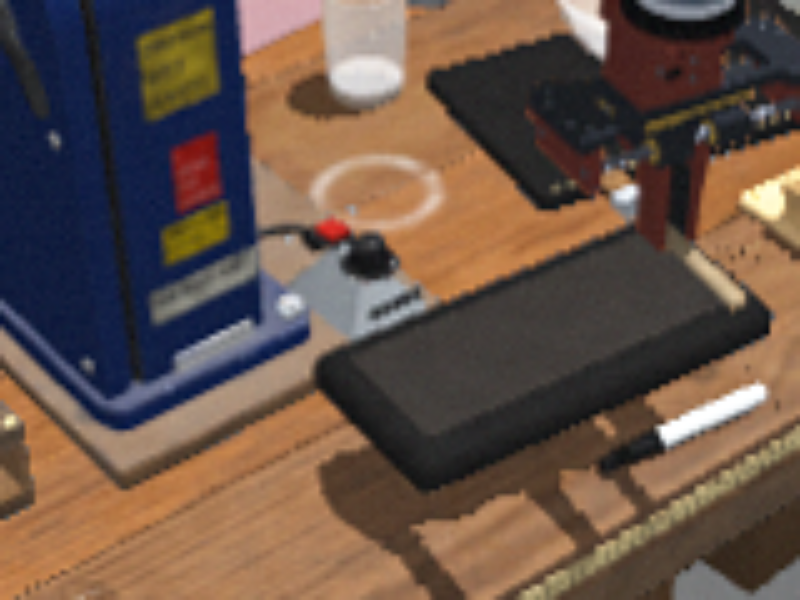

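The brush hangs level in the fingers, with its handle end near (740,300) in the crop. Now I turn it.

```bash
python3 -m handwheel '[[[1,0.2,0.9,0,0,0,-9.8],[1,0,0.9,0,0,0,-9.8],[1,-0.2,0.9,0,0,0,-9.8],[1,-0.3,0.8,0,0,0,-9.8],[1,-0.5,0.8,0,0,0,-9.8]]]'
python3 -m handwheel '[[[1,-0.3,0.6,0,0,0,-9.8],[1,-0.3,0.6,0,0,0,-9.8],[1,-0.3,0.4,0,0,0,-9.8],[1,-0.4,0.3,0,0,0,-9.8],[1,-0.4,0.2,0,0,0,-9.6]]]'
python3 d.py 0.52 -0.3598 0.15 88
```

```text
time: 19.7
tool_pos: [0.4466, -0.187, 0.1602]
eef_rot: [179.5, -0.7, 40.9]
force: [-0.4, 0.3, -0.0]
gripper_width: 0.014
time: 20.32
tool_pos: [0.4758, -0.2684, 0.1606]
eef_rot: [179.0, -0.0, 91.2]
force: [-0.3, 0.0, 0.2]
gripper_width: 0.0139
t 20.32 pos [ 0.4758 -0.2684  0.1606] [ 1.7905e+02 -4.0000e-02  9.1210e+01] w 0.0139 F [-0.33  0.04  0.18]
shift units [-3.077  1.402  0.375] turn [ 0.95 -0.07  3.21]
```

```bash
python3 -m handwheel '[[[1,-0.8,0.3,0,0.5,0,1.6],[1,-0.8,0.3,0.3,0.5,0,1.6],[1,-0.8,0.4,0.3,0,0,0],[1,-0.6,0.4,0.3,0,0,0],[1,0,0,0,0,0,0]]]'
python3 d.py 0.52 -0.3585 0.10 88
python3 - <<'E'
from h import *
s=arm.camera('scene')[:,:,::-1];t=arm.camera('top')[:,:,::-1]
cv2.imwrite('pics/n.png',np.hstack([cv2.resize(s[80:180,260:360],None,fx=4,fy=4),cv2.resize(t[150:250,340:440],None,fx=4,fy=4)]))
E
```

```text
time: 20.95
tool_pos: [0.5192, -0.3613, 0.1328]
eef_rot: [-180.0, -0.1, 88.0]
force: [-0.5, -0.2, -0.6]
gripper_width: 0.0137
t 20.95 pos [ 0.5192 -0.3613  0.1328] [-1.7999e+02 -6.0000e-02  8.8020e+01] w 0.0137 F [-0.51 -0.16 -0.57]
shift units [0.092 0.025 1.095] turn [-0.01 -0.06  0.02]
```

View pics/n.png

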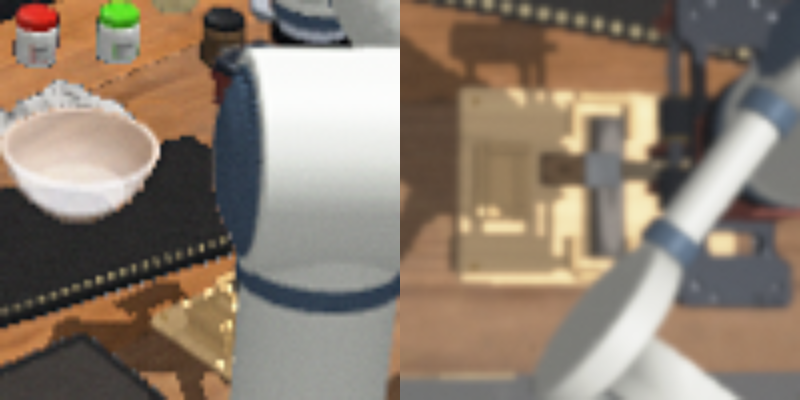

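The ferrule is at about (605,168) in the right panel. Checking that against its expected position.

```bash
python3 - <<'E'
from h import *
print(ray('top',[(340+205.5/4-.5,150+168.5/4-.5),(340+145.5/4-.5,150+168/4-.5)],.1395), 'expect ferrule y -.322 x .5205')
E
python3 -m handwheel '[[[1,0.08,0.03,0.5,0,0,0],[1,0,0,0.6,0,0,0],[1,0,0,0.6,0,0,0],[1,0,0,0.3,0,0,0],[1,0,0,0,0,0,0]]]'
python3 d.py 0.52 -0.3585 0.045 88
```

```text
[[ 0.52085331 -0.32387114  0.1395    ]
 [ 0.52146286 -0.28569938  0.1395    ]] expect ferrule y -.322 x .5205
time: 21.68
tool_pos: [0.5197, -0.3556, 0.0704]
eef_rot: [179.9, -0.0, 88.2]
force: [-0.0, 0.2, 0.1]
gripper_width: 0.014
t 21.68 pos [ 0.5197 -0.3556  0.0704] [ 1.7994e+02 -4.0000e-02  8.8160e+01] w 0.014 F [-0.02  0.23  0.05]
shift units [-0.098  0.013  0.846] turn [ 0.06 -0.04  0.16]
```

```bash
python3 -m handwheel '[[[1,-0.05,0,0.4,0,0,0],[1,0,0,0.4,0,0,0],[1,0,0,0,0,0,0]]]'
python3 d.py 0.52 -0.3580 0.041 88
```

```text
time: 22.05
tool_pos: [0.5199, -0.3576, 0.0453]
eef_rot: [179.9, -0.0, 88.1]
force: [-0.2, -0.0, -0.6]
gripper_width: 0.0135
t 22.05 pos [ 0.5199 -0.3576  0.0453] [ 1.7989e+02 -1.0000e-02  8.8150e+01] w 0.0135 F [-0.2  -0.02 -0.55]
shift units [-0.015  0.002  0.145] turn [ 0.11 -0.01  0.15]
```

```bash
python3 -m handwheel '[[[1,0,0,0.1,0,0,0],[1,0,0,0.06,0,0,0]]]'
python3 d.py 0.52 -0.3580 0.041 88
```

```text
time: 22.3
tool_pos: [0.5203, -0.3579, 0.041]
eef_rot: [179.8, 0.0, 88.1]
force: [-0.0, 0.4, -0.0]
gripper_width: 0.0137
t 22.30 pos [ 0.5203 -0.3579  0.041 ] [1.7983e+02 3.0000e-02 8.8150e+01] w 0.0137 F [-0.02  0.4  -0.02]
shift units [-0.005 -0.01  -0.   ] turn [0.17 0.03 0.15]
```

```bash
python3 -m handwheel '[[[1,0,0,0.04,0,0,0],[1,0,0,0.03,0,0,0]]]'
```

```text
time: 22.55
tool_pos: [0.5205, -0.358, 0.0401]
eef_rot: [179.8, 0.1, 88.1]
force: [-2.9, 1.3, 5.4]
gripper_width: 0.0138
```

The brush is touching the rests at 5.4 N. I release it and retreat upward.

```bash
python3 -m handwheel '[[[0.5,0,0,0,0,0,0],[0.5,0,0,0,0,0,0],[0.5,0,0,0,0,0,0],[0.5,0,0,0,0,0,0],[0.5,0,0,-0.3,0,0,0]]]'
python3 -m handwheel '[[[0.5,0,0,-0.7,0,0,0],[0.5,0,0,-1,0,0,0],[0.5,0,0,-1,0,0,0],[0.5,0.5,0,-1,0,0,0],[0.5,1,0,-0.3,0,0,0]]]'
python3 -m handwheel '[[[0.5,1,-0.2,0,0,0,0],[0.5,1,-0.2,0,0,0,0],[0.5,1,-0.2,0,0,0,0],[0.5,1,-0.2,0,0,0,0],[0.5,1,-0.2,0,0,0,0]]]'
python3 -m handwheel '[[[0.5,1,-0.2,0,0,0,0],[0.5,1,-0.2,0,0,0,0],[0.5,1,-0.2,0,0,0,0],[0.5,0,0,0,0,0,0],[0.5,0,0,0,0,0,0]]]'
python3 - <<'E'
from h import *
s=arm.camera('scene')[:,:,::-1];t=arm.camera('top')[:,:,::-1]
cv2.imwrite('pics/o_raw.png',t)
cv2.imwrite('pics/o.png',np.hstack([cv2.resize(s[100:200,280:380],None,fx=4,fy=4),cv2.resize(t[150:250,340:440],None,fx=4,fy=4)]))
E
```

```text
time: 23.18
tool_pos: [0.5202, -0.3578, 0.0483]
eef_rot: [179.8, 0.0, 88.1]
force: [0.5, 0.3, -0.7]
gripper_width: 0.0438
time: 23.8
tool_pos: [0.5216, -0.3139, 0.1801]
eef_rot: [179.5, 0.3, 88.0]
force: [0.2, 0.0, -1.0]
gripper_width: 0.0438
time: 24.42
tool_pos: [0.4977, -0.1593, 0.1916]
eef_rot: [178.7, 0.6, 87.9]
force: [0.0, 0.0, -0.6]
gripper_width: 0.0441
time: 25.05
tool_pos: [0.4831, -0.065, 0.2004]
eef_rot: [178.0, 0.8, 88.1]
force: [-0.5, 0.3, -0.5]
gripper_width: 0.0435
```

View pics/o.png

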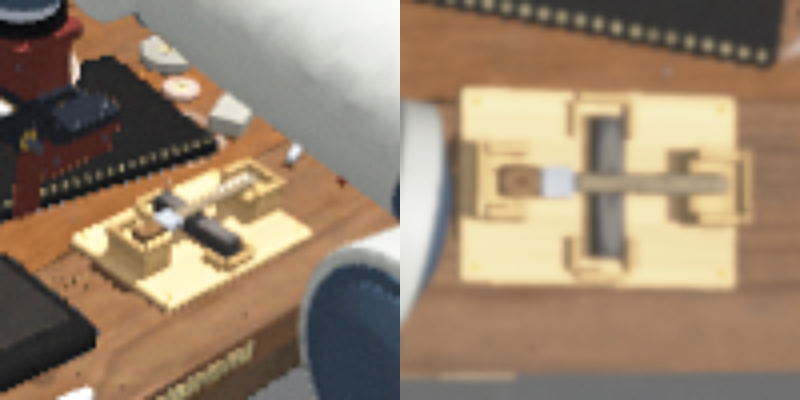

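View pics/o_raw.png

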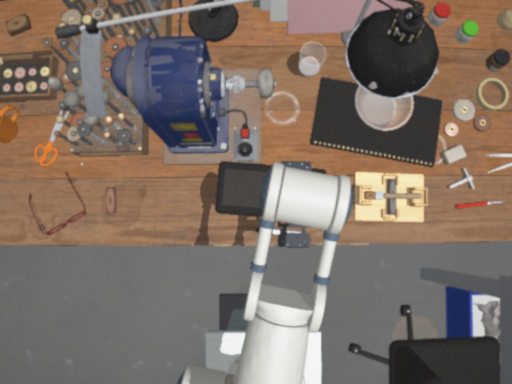

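The brush bridges both rests with the stick below it. In the right panel its ends are at x of about 499 and 727. The short stick is still at (110,200). I'll check the numbers.

Run:
```python
from h import *
f=lambda p:[((x-400+.5)/4+340-.5,(y+.5)/4+150-.5) for x,y in p]
b=ray('top',f([(499,182),(727,184)]),.046);d=b[0]-b[1]
tr=ray('top',f([(460,88),(736,95),(736,287),(460,282)]),.01).mean(0);st=ray('top',f([(588,115),(624,115),(624,258),(588,258)]),.03).mean(0)
a=np.radians(-2);Rt=np.array([[np.cos(a),np.sin(a)],[-np.sin(a),np.cos(a)]])
print('brush in tray mm',Rt@(b.mean(0)-tr)[:2]*1e3,'len',np.linalg.norm(d),'yaw of axis',np.degrees(np.arctan2(d[1],d[0])))
print('stick in tray mm',Rt@(st-tr)[:2]*1e3)
o=arm.get_obs();print(o['time'],o['force'])
```

```text
brush in tray mm [-0.24068104  0.98135964] len 0.15823708210758364 yaw of axis 89.03383159327879
stick in tray mm [-0.97655259  1.35518044]
25.15 [-0.32229463  0.8885084  -0.50922697]
```

Everything is well within tolerance and the arm is clear, so I'm handing in.

```bash
python3 -c "
from workcell import arm
print(arm.hand_in())"
```

```text
the job is handed in; nothing more can be done
None
```

I laid the long stick in the low nest, then laid the brush across the two rests above it, and handed the job in at about 25 s of the 72 s allowed. The hand-in gives no verdict.

These are my last checks, from the top camera:

| Item | Measured | Limit |
|---|---|---|
| Long stick centre, in the tray frame | (−1.0, +1.4) mm | ±12 mm along, ±10 mm across |
| Brush centre, in the tray frame | (−0.2, +1.0) mm | ±12 mm |
| Brush angle off the tray's y axis | about 1° | 10° |

- **Heights and tilt:** I did not measure these directly. Both pieces touched down at the expected heights, with contact forces of 5–6 N, and look flat in the views.
- **Short stick:** it shows at the same place in the image as at the start.
- **Arm:** it was clear of everything at hand-in.
- **Disagreement:** my first rough scene-camera reading of the brush was about 7 mm off the top camera in y. I used the top camera's value, and the grasp and a later check of the ferrule agreed with it to about 2 mm.

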